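# Find and release the latched key on the mode box

## Robot

A 7-joint arm with a two-finger parallel gripper is mounted at the origin on a cart in front of the work surface, level with it; the furniture and walls round the work are solid. World frame = base frame: x ahead of the robot, y to its left, z up, the work surface at z = 0. Lengths are in m, angles in rad, forces in N, time in s.
With the tool pointing down it reaches from about 0.35 to 0.9 m from the base axis. Payload 19.9 kg.
Tool frame: the origin (TCP) lies midway between the tips of the shut fingers; the grasp point (between the pads) lies 19 mm behind it (env.tcp_to_grasp is the distance from the TCP to the grasp point, in m); z points along the fingers, y is the direction in which the jaws open and shut (so a half turn about z gives the same grasp; the last joint's range is limited). The gripper opens to 85 mm and grips with 20 to 120 N. Pads are 22 mm wide; open, the fingers measure 114 mm over their backs; the gripper's body (76 mm by 85 mm) begins 54 mm behind the grasp point. The pads swing forward as they close: fully open they stand 13 mm farther back than shut.
Start: joints at [-1.325, 0.417, -0.01, 1.614, 0.005, 1.111, -0.053], TCP at [0.177, 0.599, 0.231] pointing down, gripper open.
Joint ranges: [-2.81, 2.81], [-0.39, 2.02], [-1.27, 1.25], [0.06, 2.57], [-1.19, 4.33], [0.19, 2], [-2.82, 2.82]. Speed limits (rad/s): [1.89, 1.89, 2.39, 2.39, 3.01, 3.01, 3.01].

## Interface

Orientations are given as a 3x3 rotation matrix whose columns are the frame's x, y, z axes.
In Python, from cell import env gives the robot as it stands.
- The arm moves only by the shell command python3 -m handwheel 'ROWS'. ROWS is JSON, a list that holds one entry, the list of rows, each a list of 7 numbers: the finger opening in cm, from 0 to 8.54, then the shift along the tool's x, y, z in cm, then the turn, a rotation vector about the tool's x, y, z in degrees. A call has 1 to 8 rows; each row shifts and turns the commanded pose from where the row before left it, along the tool's axes as they then stand; what a row does not reach is not made up. A row lasts 1/12 s, in which the tool goes at most 41.7 mm and 7.16 degrees, less where a joint would pass 70% of its speed; a pose out of reach is approached as far as the arm can. A call is refused whole if a number of a shift passes 4.17 or a number of a turn 7.16, either way. A call with a gripper value outside its range is refused whole. The fingers move at their own pace and stop on an object; the grip force is fixed at half the most. Time passes only in rows, so rows that do not move let the fingers close. It gives the time, the measured TCP pose, the force and the opening at its end, in the units of the state.
- env.read_state(): the state, without advancing time (a new reading comes with each control period).
- env.read_camera(name): name is "scene" or "top" or "wrist"; returns (picture, depth): 400x640x3 uint8, red, green, blue; 400x640 float32, m along the optical axis (not along the pixel's ray), 0 where there is no reading.
- env.get_calibration(name): a dict with "mtx" (3x3 intrinsics, pixels), "rvec" (rotation vector, rad) and "tvec" (3), from world to camera coordinates, as OpenCV has them. Camera axes: x right, y down, z forward; pixel columns grow to the right and rows downward; lengths in m; the calibration is good to about 2 mm. A picture is of the moment at which its call begins: read the wrist's pose just before it. get_calibration takes no time and is no camera call; for the wrist camera it gives the pose at the moment of the call.
- env.finish_job(): hands the job in, once; it reports no verdict.
The state is a dict: "time_s": time; "qpos": joint angles; "joint_vel": joint speeds; "joint_efforts": joint torques, N m; "tool_pos": TCP position; "orientation": TCP orientation; "wrist_force": force on the tool from outside, world axes, zero at the start; "torque": the same for the moment, N m; "finger_gap": finger opening in m.
Only numpy, scipy, OpenCV 4.12 (cv2) and the standard library are available. Lean on these libraries where they do the work, as an engineer would, in place of code of your own. Each camera call takes 0.05 s, during which the arm holds its last target.

## Task

One of the four white keys on the grey control box has stayed latched down. Tap each key lightly with the fingertips, in order from the left end of the row to the right as the robot sees it, to find which one it is, without releasing it yet and without pushing a standing key down. When all four have been tapped, press the latched key well down and let go, so that it springs up and all four keys stand up; leave the loose things around the box alone.

Things in the scene. Friction and masses are not known exactly. Their poses are not given: they have to be found in the camera images.
- key_box: Grey control box fixed to the table, 100 mm (its x, front to back) x 236 mm (its y) x 48 mm high, origin at the centre of its underside on the table. Four identical white square keys stand in one row along its y axis through a black bezel on its top, 50 mm apart centre to centre, 28 mm square.
- key_1: White key 1 of the row, leftmost (+y end of the box). Its origin is the centre of its top face and sinks with it: 64 mm above the table when the key stands up, 59 mm when it is latched down. Its x and y axes are those of the box, z up.
- key_2: White key 2 of the row, second from the left. Its origin is the centre of its top face and sinks with it: 64 mm above the table when the key stands up, 59 mm when it is latched down. Its x and y axes are those of the box, z up.
- key_3: White key 3 of the row, third from the left. Its origin is the centre of its top face and sinks with it: 64 mm above the table when the key stands up, 59 mm when it is latched down. Its x and y axes are those of the box, z up.
- key_4: White key 4 of the row, rightmost (-y end of the box). Its origin is the centre of its top face and sinks with it: 64 mm above the table when the key stands up, 59 mm when it is latched down. Its x and y axes are those of the box, z up.
- key_1_travel (a joint): How far key 1 is down, in m: 0 = standing up, 0.005 = latched down, 0.011 = against its stop. A standing key is sprung: it starts to give at 1.5 N and takes 3 N at 3 mm. The latched key does not give until about 4 N; its latch lets go when the key has been pushed 3.5 mm or more below its latched height (8.5 mm of travel, 5.8 N; the stop is at 7 N), and the key then rises by itself as the finger leaves it. Any one of the four may be the latched one.
- key_2_travel (a joint): How far key 2 is down, in m: 0 = standing up, 0.005 = latched down, 0.011 = against its stop. Springs and latch as for key 1.
- key_3_travel (a joint): How far key 3 is down, in m: 0 = standing up, 0.005 = latched down, 0.011 = against its stop. Springs and latch as for key 1.
- key_4_travel (a joint): How far key 4 is down, in m: 0 = standing up, 0.005 = latched down, 0.011 = against its stop. Springs and latch as for key 1.
- bolt_1: Loose hexagon-head bolt, 71 mm long, lying near the front of the box; to be left where it is.
- marker_2: Loose marker pen with a blue barrel and black cap, 130 mm long, lying in front of the box; to be left where it is.
- heater_puck: Loose black round puck, 68 mm across, 26 mm high, beside the box; to be left where it is.
- yellow_cap: Loose yellow round cap, 60 mm across, 30 mm high, beside the box; to be left where it is.
- hex_key_1: Loose black L-shaped hex key, 93 mm long, 6 mm thick, lying behind the box; to be left where it is.
- brass_fitting: Loose brass hose fitting, 52 mm long, 24 mm wide, lying behind the box; to be left where it is.

How it is judged:
By the outcome, as a careful person would: the job done as asked, in the order asked, and still so for the second after the job is handed in, with the robot touching nothing.
It also fails if it takes over 54 s, if anything falls off the work surface, if the arm or the gripper's body presses on something with over 40 N, if the wrist force passes 120 N, or if a joint passes its speed limit or range.

## Working session

There is one attempt and no reset: what is moved stays moved. The work goes in short steps, Python scripts to look and compute and a shell command to move; the robot and the scene stay as the last step left them, time stands still between calls to the robot, and variables do not carry over. Pictures are saved under pics/ and viewed, and the job is handed in when it is done.

```bash
ls; mkdir -p pics
python3 - <<'E'
from cell import env
import cv2
print(env.read_state())
for n in("scene","top"):
    p,d=env.read_camera(n); cv2.imwrite(f"pics/{n}0.png",p[:,:,::-1])
    c=env.get_calibration(n); print(n,c)
E
```

```text
pics
{'time_s': 0.0, 'qpos': array([-1.32449965,  0.41799064, -0.01032554,  1.61419545,  0.00470415,
        1.11070217, -0.05299877]), 'joint_vel': array([ 0.00073381,  0.00094568, -0.00022529, -0.00042796,  0.00087205,
       -0.00035378, -0.00023281]), 'joint_efforts': array([ 7.85635402e-04, -8.64444780e+01,  6.79097995e-01, -4.34933102e+01,
        1.91065151e-02,  7.14368609e-03, -3.64879753e-07]), 'tool_pos': array([0.17729664, 0.59894828, 0.23064083]), 'orientation': array([[-9.58880693e-01,  2.83809339e-01, -2.75363601e-04],
       [ 2.83809459e-01,  9.58879893e-01, -1.24146760e-03],
       [-8.82994790e-05, -1.26857011e-03, -9.99999191e-01]]), 'wrist_force': array([0.36839328, 0.39483536, 0.37297368]), 'torque': array([ 0.03827905, -0.00736018,  0.01342194]), 'finger_gap': 0.08516921924147879}
scene {'mtx': array([[506.00315338,   0.        , 315.10319863],
       [  0.        , 506.00315338, 206.43066447],
       [  0.        ,   0.        ,   1.        ]]), 'rvec': array([ 2.09304036, -0.65008392,  0.33212404]), 'tvec': array([-0.43167431,  0.23992206,  0.80086667])}
top {'mtx': array([[410.50712708,   0.        , 318.69902466],
       [  0.        , 410.50712708, 199.78646696],
       [  0.        ,   0.        ,   1.        ]]), 'rvec': array([ 2.19625635, -2.01900142,  0.21495466]), 'tvec': array([-0.02732651,  0.53818116,  0.80394088])}
```

View pics/scene0.png

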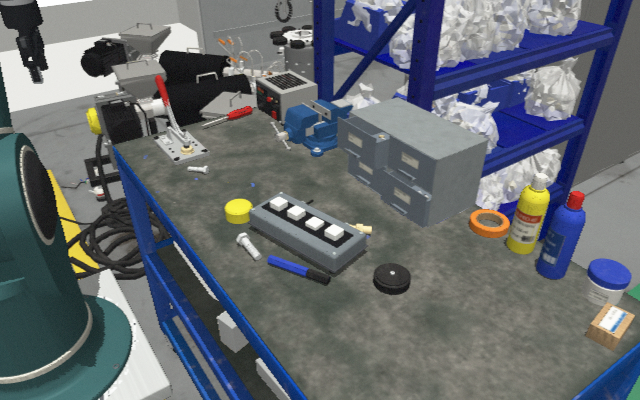

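View pics/top0.png

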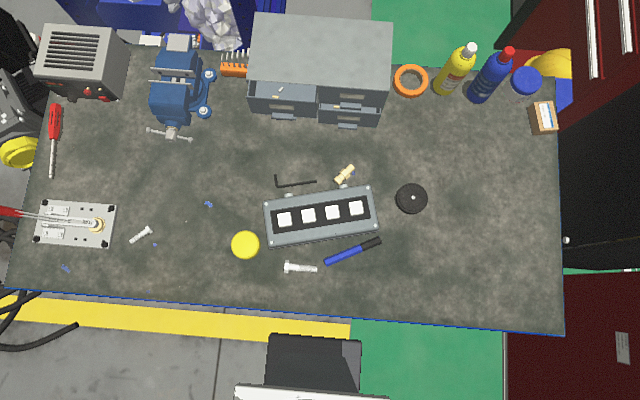

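The pictures show the box in the middle of the table. In the top view the white keys lie at about (285,219), (308,215), (332,212) and (356,208), so key_1 is on the left.

```bash
cat > h.py <<'E'
from cell import env
import cv2, numpy as np
def ray(n,uv,z,cal=None):
    c=cal or env.get_calibration(n); R=cv2.Rodrigues(c["rvec"])[0]; t=c["tvec"]
    p=cv2.undistortPoints(np.array(uv,float).reshape(-1,1,2),c["mtx"],None).reshape(-1,2)
    d=np.c_[p,np.ones(len(p))]@R; o=-R.T@t
    return o+d*((z-o[2])/d[:,2])[:,None]
E
python3 - <<'E'
from h import *
for n,(u0,v0,u1,v1) in dict(top=(262,185,382,248),scene=(262,190,350,245)).items():
    p,d=env.read_camera(n)
    m=(p.min(2)>(200 if n=="top" else 205)).astype(np.uint8); k=np.zeros_like(m);k[v0:v1,u0:u1]=1;m*=k
    N,l,s,c=cv2.connectedComponentsWithStats(m)
    o=[i for i in range(1,N) if s[i,4]>30]; o.sort(key=lambda i:c[i][0])
    uv=np.array([c[i] for i in o]); print(n,uv.round(1),[s[i,4] for i in o]); P=ray(n,uv,.064); print(P.round(4))
    print(np.linalg.norm(np.diff(P[:,:2],axis=0),axis=1))
    C=env.get_calibration(n);R=cv2.Rodrigues(C["rvec"])[0]
    for i in o:
        ys,xs=np.nonzero(cv2.erode((l==i).astype(np.uint8),np.ones((3,3)))); z=d[ys,xs]; K=C["mtx"]
        X=np.c_[(xs-K[0,2])/K[0,0]*z,(ys-K[1,2])/K[1,1]*z,z]; W=(X-C["tvec"])@R
        print("depth pts",np.median(W,axis=0).round(4))
E
```

```text
top [[284.  218.9]
 [308.1 215.1]
 [331.8 211.5]
 [355.6 207.3]] [np.int32(171), np.int32(171), np.int32(168), np.int32(165)]
[[ 0.4909  0.0856  0.064 ]
 [ 0.503   0.037   0.064 ]
 [ 0.5146 -0.0111  0.064 ]
 [ 0.5275 -0.0595  0.064 ]]
[0.05010781 0.04945824 0.05011049]
depth pts [0.4905 0.0853 0.0658]
depth pts [0.5027 0.037  0.066 ]
depth pts [ 0.515  -0.0112  0.061 ]
depth pts [ 0.5271 -0.0598  0.066 ]
scene [[278.1 201.1]
 [295.9 210.2]
 [314.2 221.7]
 [334.  229.5]] [np.int32(99), np.int32(107), np.int32(113), np.int32(129)]
[[ 0.4888  0.0858  0.064 ]
 [ 0.5013  0.0371  0.064 ]
 [ 0.5095 -0.0166  0.064 ]
 [ 0.5263 -0.0592  0.064 ]]
[0.05030514 0.05433922 0.0458023 ]
depth pts [0.4871 0.0847 0.0652]
depth pts [0.4995 0.035  0.0655]
depth pts [ 0.5124 -0.0122  0.0604]
depth pts [ 0.5256 -0.0606  0.0654]
```

Depth hints that key 3 sits about 5 mm low, which the taps should confirm. First I'll shut the fingers and turn the tool to line up with the box.

```bash
python3 -m handwheel '[[[0,0,0,0,0,0,-6.1],[0,0,0,0,0,0,-6.1],[0,0,0,0,0,0,-6.1],[0,0,0,0,0,0,-6.1],[0,0,0,0,0,0,-6.2],[0,0,0,0,0,0,0]]]'
python3 - <<'E'
from h import *
s=env.read_state();R=s["orientation"];print(R.round(4),s["tool_pos"],s["finger_gap"])
print(R.T@(np.array([.4905,.0855,.231])-s["tool_pos"])*100)
E
```

```text
time_s: 0.7
tool_pos: [0.1775, 0.5992, 0.2311]
orientation: [[-0.968, -0.249, -0.0], [-0.249, 0.968, -0.0], [0.0, -0.0, -1.0]]
wrist_force: [0.3, -0.3, 0.0]
finger_gap: 0.0128
[[-9.685e-01 -2.491e-01 -2.000e-04]
 [-2.491e-01  9.685e-01 -3.000e-04]
 [ 2.000e-04 -3.000e-04 -1.000e+00]] [0.17747733 0.59916063 0.23111258] 0.012759615331239862
[-1.75193730e+01 -5.75445520e+01  2.33395439e-02]
```

```bash
python3 -m handwheel '[[[0,-1.1,-3.6,0,0,0,0],[0,-1.1,-3.6,0,0,0,0],[0,-1.1,-3.6,0,0,0,0],[0,-1.1,-3.6,0,0,0,0],[0,-1.1,-3.6,0,0,0,0],[0,-1.1,-3.6,0,0,0,0],[0,-1.1,-3.6,0,0,0,0],[0,-1.1,-3.6,0,0,0,0]]]'
python3 -m handwheel '[[[0,-1.1,-3.6,0,0,0,0],[0,-1.1,-3.6,0,0,0,0],[0,-1.1,-3.6,0,0,0,0],[0,-1.1,-3.6,0,0,0,0],[0,-1.1,-3.6,0,0,0,0],[0,-1.1,-3.6,0,0,0,0],[0,0,0,0,0,0,0],[0,0,0,0,0,0,0]]]'
cat > w.py <<'E'
from h import *
import sys
s=env.read_state();R=s["orientation"];print(s["tool_pos"].round(5),s["wrist_force"].round(2),s["finger_gap"],s["time_s"])
K=np.array([[.4905,.0857],[.5025,.0371],[.5147,-.0112],[.5268,-.0597]])
k=int(sys.argv[1])-1
print((R.T@(np.r_[K[k],.064]-s["tool_pos"])*100).round(3), R[:,2].round(4), np.degrees(np.arctan2(-R[0,1],R[1,1])).round(2))
E
python3 w.py 1
```

```text
time_s: 1.37
tool_pos: [0.3335, 0.3397, 0.2314]
orientation: [[-0.971, -0.24, 0.0], [-0.24, 0.971, 0.0], [-0.0, 0.0, -1.0]]
wrist_force: [0.8, 0.6, 0.2]
finger_gap: 0.0002
time_s: 2.03
tool_pos: [0.4503, 0.1464, 0.2313]
orientation: [[-0.972, -0.237, 0.0], [-0.237, 0.972, -0.0], [-0.0, -0.0, -1.0]]
wrist_force: [-0.5, 1.2, 0.8]
finger_gap: 0.0003
[0.45033 0.14638 0.23132] [-0.52  1.23  0.81] 0.0002999360667997406 2.0333
[-2.466 -6.843 16.733] [ 1.e-04 -1.e-04 -1.e+00] 13.69
```

```bash
python3 -m handwheel '[[[0,-1.2,-3.4,0,0,0,0],[0,-1.25,-3.45,0,0,0,-0.4],[0,0,0,3.5,0,0,0],[0,0,0,3.5,0,0,0],[0,0,0,3.5,0,0,0],[0,0,0,3.0,0,0,0],[0,0,0,1.0,0,0,0],[0,0,0,0,0,0,0]]]'
python3 -m handwheel '[[[0,0,0,0,0,0,0],[0,0,0,0,0,0,0]]]'
python3 w.py 1
python3 - <<'E'
from h import *
for n in ("scene","top"):
    p,d=env.read_camera(n); print(env.read_state()["wrist_force"].round(2))
    cv2.imwrite(f"pics/{n}1.png",cv2.resize(p[140:270,220:420,::-1],None,fx=4,fy=4))
E
```

```text
time_s: 2.7
tool_pos: [0.4886, 0.0881, 0.0845]
orientation: [[-0.968, -0.25, -0.004], [-0.25, 0.968, -0.001], [0.004, -0.0, -1.0]]
wrist_force: [-0.4, 0.4, 0.0]
finger_gap: 0.0003
time_s: 2.87
tool_pos: [0.491, 0.0881, 0.088]
orientation: [[-0.968, -0.25, 0.002], [-0.25, 0.968, 0.001], [-0.002, 0.0, -1.0]]
wrist_force: [0.1, 0.2, -0.2]
finger_gap: -0.0001
[0.49103 0.08814 0.08802] [ 0.1   0.15 -0.18] -0.00011426502946042702 2.8667
[ 0.118 -0.223  2.402] [ 2.2e-03  7.0e-04 -1.0e+00] 14.49
[ 0.62 -0.51 -1.06]
[ 0.82  0.48 -1.15]
```

View pics/scene1.png

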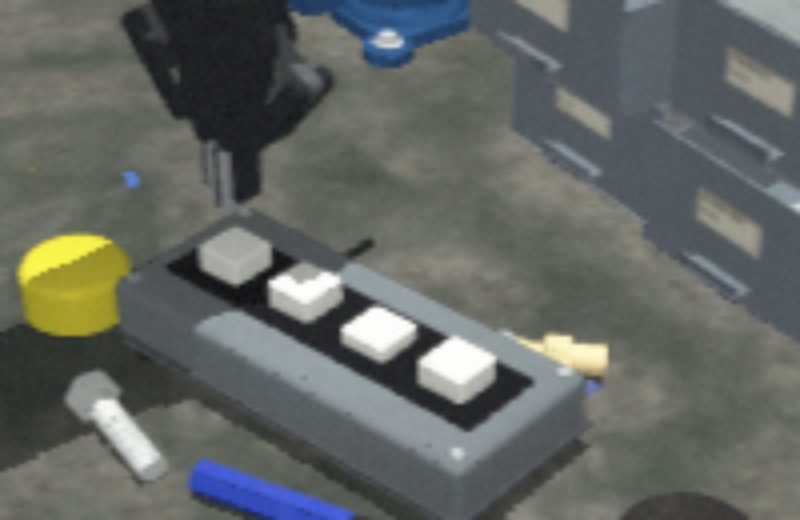

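View pics/top1.png

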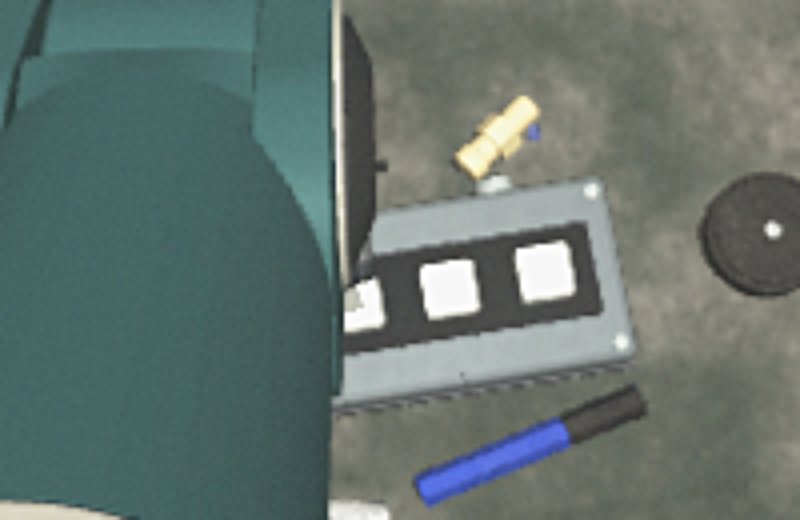

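In the scene crop the fingers hang over key 1, with the key at (235,255) and the tips at (235,200). Key 3 at (378,333) looks shorter than its neighbours. Next I'll settle the arm and find the force noise.

```bash
cat > f.py <<'E'
from h import *
import sys
n=int(sys.argv[2]) if len(sys.argv)>2 else 4
F=[];P=[];T=[]
for i in range(n):
    env.read_camera("wrist"); s=env.read_state(); F.append(s["wrist_force"]);P.append(s["tool_pos"]);T.append(s["joint_efforts"][[1,3]])
F=np.array(F);P=np.array(P);T=np.array(T)
print("F",F.mean(0).round(2),"sd",F.std(0).round(2),"pos",P.mean(0).round(5),"sd",P.std(0).round(5),"tau",T.mean(0).round(2),T.std(0).round(2))
E
cat >> w.py <<'E'
E
python3 f.py 1 8; python3 w.py 1
```

```text
F [-0.1 -0.1 -0.2] sd [0.36 0.49 0.22] pos [0.49041 0.08772 0.08698] sd [0.00026 0.00012 0.00044] tau [-70.88 -31.28] [0.21 0.05]
[0.4901  0.08754 0.08642] [ 0.56 -0.31 -0.42] 7.992406084104423e-05 3.3667
[ 0.008 -0.188  2.242] [ 1.e-04 -1.e-04 -1.e+00] 14.51
```

```bash
python3 -m handwheel '[[[0,0,-0.15,0.4,0,0,0],[0,0,-0.05,0.5,0,0,0],[0,0,0,0.5,0,0,0],[0,0,0,0.3,0,0,0],[0,0,0,0.2,0,0,0],[0,0,0,0,0,0,0],[0,0,0,0,0,0,0]]]'
python3 f.py 1 6; python3 w.py 1
```

```text
time_s: 3.95
tool_pos: [0.4905, 0.0856, 0.0672]
orientation: [[-0.968, -0.251, -0.0], [-0.251, 0.968, -0.0], [0.0, -0.0, -1.0]]
wrist_force: [0.6, -0.3, -0.2]
finger_gap: 0.0002
F [-0.38  0.12 -0.2 ] sd [0.48 0.47 0.45] pos [0.49068 0.08565 0.06745] sd [3.e-05 2.e-05 5.e-05] tau [-72.29 -29.49] [0.17 0.07]
[0.49065 0.08567 0.06746] [-0.29  0.34 -0.65] -0.0001150189888417548 4.25
[0.014 0.006 0.346] [ 3.e-04  0.e+00 -1.e+00] 14.51
```

```bash
python3 -m handwheel '[[[0,0,0,0.1,0,0,0],[0,0,0,0.1,0,0,0],[0,0,0,0.1,0,0,0],[0,0,0,0,0,0,0]]]'
python3 f.py 1 4
python3 -m handwheel '[[[0,0,0,0.05,0,0,0],[0,0,0,0,0,0,0]]]' |grep -v orient
python3 f.py 1 4
python3 -m handwheel '[[[0,0,0,0.05,0,0,0],[0,0,0,0,0,0,0]]]'|grep -v orient
python3 f.py 1 4
```

```text
time_s: 4.58
tool_pos: [0.4906, 0.0856, 0.0641]
orientation: [[-0.968, -0.251, -0.0], [-0.251, 0.968, -0.0], [0.0, -0.0, -1.0]]
wrist_force: [-0.7, 0.6, -0.2]
finger_gap: -0.0
F [ 0.41 -0.15  0.35] sd [0.43 0.71 0.69] pos [0.49056 0.0856  0.06425] sd [1.e-05 1.e-05 4.e-05] tau [-72.73 -29.26] [0.03 0.02]
time_s: 4.95
tool_pos: [0.4906, 0.0856, 0.0638]
wrist_force: [-1.0, 0.2, 1.6]
finger_gap: 0.0002
F [0.13 0.15 1.38] sd [0.36 0.36 0.68] pos [0.4906  0.08562 0.06384] sd [3.e-05 1.e-05 2.e-05] tau [-72.2  -28.99] [0.03 0.01]
time_s: 5.32
tool_pos: [0.4906, 0.0856, 0.0633]
wrist_force: [0.5, -0.6, 2.4]
finger_gap: -0.0
F [-0.32 -0.41  1.31] sd [0.41 0.2  0.6 ] pos [0.4906  0.0856  0.06332] sd [1.e-05 1.e-05 1.e-05] tau [-72.13 -28.81] [0.01 0.01]
```

Key 1 made contact at z≈0.064 with about 1.4 N, so it is standing. I'll lift and go to key 2.

```bash
python3 -m handwheel '[[[0,0,0,-0.6,0,0,0],[0,0,0,-0.9,0,0,0],[0,0,0,-0.5,0,0,0],[0,0,-1.2,0,0,0,0],[0,0,-1.9,0,0,0,0],[0,0,-1.4,0,0,0,0],[0,0,-0.5,0,0,0,0],[0,0,0,0,0,0,0]]]'
python3 f.py 2 4; python3 w.py 2
```

```text
time_s: 6.18
tool_pos: [0.5034, 0.0363, 0.0838]
orientation: [[-0.969, -0.249, 0.001], [-0.249, 0.969, -0.0], [-0.001, -0.0, -1.0]]
wrist_force: [-0.4, -0.3, -0.0]
finger_gap: 0.0001
F [-0.12  0.62  0.21] sd [0.4  0.27 0.27] pos [0.50304 0.03791 0.08351] sd [9.0e-05 3.7e-04 9.0e-05] tau [-72.23 -31.21] [0.02 0.07]
[0.50295 0.03822 0.0834 ] [0.01 0.63 0.26] 0.00024632559490543284 6.3833
[ 0.072 -0.098  1.94 ] [-0.e+00  3.e-04 -1.e+00] 14.57
```

```bash
python3 -m handwheel '[[[0,0.05,-0.1,0.4,0,0,0],[0,0,0,0.5,0,0,0],[0,0,0,0.4,0,0,0],[0,0,0,0.2,0,0,0],[0,0,0,0.1,0,0,0],[0,0,0,0,0,0,0],[0,0,0,0,0,0,0]]]'|grep -v orient
python3 f.py 2 4; python3 w.py 2
```

```text
time_s: 6.97
tool_pos: [0.5029, 0.0361, 0.0673]
wrist_force: [-0.1, 0.6, 0.5]
finger_gap: -0.0004
F [-0.05  0.11 -0.05] sd [0.18 0.19 0.57] pos [0.50297 0.03611 0.06745] sd [1.e-05 1.e-05 2.e-05] tau [-73.3 -29.7] [0.1  0.04]
[0.50296 0.03612 0.06746] [ 0.24  0.18 -0.8 ] -0.00018758197049685286 7.1667
[0.021 0.106 0.346] [ 3.e-04 -0.e+00 -1.e+00] 14.51
```

```bash
python3 -m handwheel '[[[0,0,0.1,0.1,0,0,0],[0,0,0,0.1,0,0,0],[0,0,0,0.1,0,0,0],[0,0,0,0,0,0,0]]]'|grep -v orient
python3 f.py 2 4
python3 -m handwheel '[[[0,0,0,0.05,0,0,0],[0,0,0,0,0,0,0]]]' |grep -v orient
python3 f.py 2 4
python3 -m handwheel '[[[0,0,0,0.05,0,0,0],[0,0,0,0,0,0,0]]]'|grep -v orient
python3 f.py 2 4
```

```text
time_s: 7.5
tool_pos: [0.5026, 0.0371, 0.0642]
wrist_force: [0.2, -0.5, -0.5]
finger_gap: 0.0
F [-0.28 -0.06  0.11] sd [0.5  0.56 0.3 ] pos [0.50261 0.03707 0.06427] sd [1.e-05 2.e-05 3.e-05] tau [-73.69 -29.46] [0.03 0.02]
time_s: 7.87
tool_pos: [0.5026, 0.0371, 0.0638]
wrist_force: [0.1, 0.7, 1.6]
finger_gap: 0.0001
F [-0.1  -0.35  1.15] sd [0.3  0.39 0.47] pos [0.50265 0.03707 0.06384] sd [1.e-05 2.e-05 2.e-05] tau [-73.15 -29.18] [0.02 0.01]
time_s: 8.23
tool_pos: [0.5026, 0.0371, 0.0633]
wrist_force: [0.2, 0.4, 3.0]
finger_gap: -0.0
F [-0.19  0.    1.66] sd [0.29 0.34 0.65] pos [0.50266 0.03707 0.06333] sd [1.e-05 1.e-05 1.e-05] tau [-73.08 -28.99] [0.01 0.01]
```

Key 2 is standing too, with the same contact height. Key 3 is next.

```bash
python3 -m handwheel '[[[0,0,0,-0.6,0,0,0],[0,0,0,-0.9,0,0,0],[0,0,0,-0.5,0,0,0],[0,0,-1.2,0,0,0,0],[0,0,-1.9,0,0,0,0],[0,0,-1.4,0,0,0,0],[0,0,-0.5,0,0,0,0],[0,0,0,0,0,0,0]]]'|grep -v orient
python3 -m handwheel '[[[0,0,0,0,0,0,0],[0,0,0,0,0,0,0],[0,0,0,0,0,0,0],[0,0,0,0,0,0,0],[0,0,0,0,0,0,0]]]'|grep -v orient
python3 w.py 3
```

```text
time_s: 9.1
tool_pos: [0.5155, -0.0123, 0.0838]
wrist_force: [0.8, 0.2, -0.3]
finger_gap: 0.0002
time_s: 9.52
tool_pos: [0.5151, -0.0109, 0.0833]
wrist_force: [1.3, -0.3, 0.6]
finger_gap: 0.0002
[ 0.51507 -0.01088  0.08332] [ 1.27 -0.34  0.59] 0.0001655825368592538 9.5167
[ 0.044 -0.022  1.932] [-1.e-04  0.e+00 -1.e+00] 14.54
```

```bash
python3 -m handwheel '[[[0,0,0,0.4,0,0,0],[0,0,0,0.5,0,0,0],[0,0,0,0.4,0,0,0],[0,0,0,0.2,0,0,0],[0,0,0,0.1,0,0,0],[0,0,0,0,0,0,0],[0,0,0,0,0,0,0]]]'|grep -v orient
python3 f.py 3 4; python3 w.py 3
python3 -m handwheel '[[[0,0,0,0.1,0,0,0],[0,0,0,0.1,0,0,0],[0,0,0,0.1,0,0,0],[0,0,0,0,0,0,0]]]'|grep -v orient
python3 f.py 3 4
python3 -m handwheel '[[[0,0,0,0.05,0,0,0],[0,0,0,0,0,0,0]]]' |grep -v orient
python3 f.py 3 4
python3 -m handwheel '[[[0,0,0,0.05,0,0,0],[0,0,0,0,0,0,0]]]'|grep -v orient
python3 f.py 3 4
```

```text
time_s: 10.1
tool_pos: [0.5152, -0.0113, 0.0673]
wrist_force: [-0.1, -0.6, -0.0]
finger_gap: 0.0002
F [ 0.1  -0.15  0.02] sd [0.5  0.42 0.28] pos [ 0.51525 -0.01133  0.06745] sd [2.e-05 2.e-05 4.e-05] tau [-75.15 -30.1 ] [0.1  0.04]
[ 0.51526 -0.01131  0.06748] [-0.26 -0.57 -0.03] -9.229364405898905e-05 10.3
[0.051 0.025 0.348] [ 3.e-04 -0.e+00 -1.e+00] 14.51
time_s: 10.63
tool_pos: [0.5151, -0.0113, 0.0641]
wrist_force: [0.2, -0.7, 0.9]
finger_gap: 0.0003
F [-0.07  0.02  0.42] sd [0.23 0.31 0.35] pos [ 0.51513 -0.01131  0.06427] sd [4.e-05 1.e-05 6.e-05] tau [-75.53 -29.85] [0.02 0.02]
time_s: 11.0
tool_pos: [0.5151, -0.0113, 0.0638]
wrist_force: [-0.5, -0.5, -1.1]
finger_gap: 0.0001
F [-0.62  0.28  0.02] sd [0.34 0.36 0.35] pos [ 0.51516 -0.01132  0.06382] sd [1.e-05 1.e-05 1.e-05] tau [-75.67 -29.85] [0.01 0.  ]
time_s: 11.37
tool_pos: [0.5151, -0.0113, 0.0633]
wrist_force: [-0.9, -0.4, 0.2]
finger_gap: -0.0002
F [ 0.28  0.06 -0.12] sd [0.04 0.17 0.84] pos [ 0.51514 -0.01132  0.06329] sd [2.e-05 1.e-05 1.e-05] tau [-75.72 -29.81] [0.01 0.01]
```

There is no contact at the standing height, so key 3 appears latched. I'll go down gently to touch it near 0.059.

```bash
python3 -m handwheel '[[[0,0,0,0.1,0,0,0],[0,0,0,0.1,0,0,0],[0,0,0,0.1,0,0,0],[0,0,0,0.1,0,0,0],[0,0,0,0,0,0,0],[0,0,0,0,0,0,0]]]'|grep -v orient
python3 f.py 3 4
python3 -m handwheel '[[[0,0,0,0.05,0,0,0],[0,0,0,0,0,0,0]]]' |grep -v orient
python3 f.py 3 4
python3 -m handwheel '[[[0,0,0,0.05,0,0,0],[0,0,0,0,0,0,0]]]'|grep -v orient
python3 f.py 3 4
```

```text
time_s: 12.07
tool_pos: [0.5151, -0.0113, 0.0593]
wrist_force: [-0.2, 0.0, -0.3]
finger_gap: 0.0001
F [-0.11 -0.03  0.18] sd [0.19 0.33 0.16] pos [ 0.51515 -0.01132  0.05931] sd [3.e-05 2.e-05 3.e-05] tau [-76.06 -29.49] [0.01 0.  ]
time_s: 12.43
tool_pos: [0.5152, -0.0113, 0.0589]
wrist_force: [-1.4, 0.5, 4.5]
finger_gap: 0.0002
F [-0.85  0.19  3.49] sd [0.15 0.36 0.31] pos [ 0.51521 -0.01132  0.05891] sd [2.e-05 1.e-05 1.e-05] tau [-74.53 -29.09] [0.05 0.03]
time_s: 12.8
tool_pos: [0.5152, -0.0113, 0.0583]
wrist_force: [-1.0, -0.5, 4.5]
finger_gap: -0.0
F [-1.11  0.06  4.75] sd [0.3  0.61 0.53] pos [ 0.51519 -0.01132  0.05835] sd [2.e-05 1.e-05 1.e-05] tau [-74.11 -28.81] [0.02 0.02]
```

Key 3 holds about 4 N at 0.059, so it is the latched one and it has not been released. Now I'll tap key 4.

```bash
python3 -m handwheel '[[[0,0,0,-0.6,0,0,0],[0,0,0,-1.2,0,0,0],[0,0,0,-0.7,0,0,0],[0,0,-1.2,0,0,0,0],[0,0,-1.9,0,0,0,0],[0,0,-1.4,0,0,0,0],[0,0,-0.5,0,0,0,0],[0,0,0,0,0,0,0]]]'|grep -v orient
python3 -m handwheel '[[[0,0,0,0,0,0,0],[0,0,0,0,0,0,0],[0,0,0,0,0,0,0],[0,0,0,0,0,0,0],[0,0,0,0,0,0,0]]]'|grep -v orient
python3 w.py 4
```

```text
time_s: 13.67
tool_pos: [0.5277, -0.0613, 0.0832]
wrist_force: [-1.2, 0.4, 0.5]
finger_gap: -0.0001
time_s: 14.08
tool_pos: [0.5276, -0.0592, 0.0833]
wrist_force: [-0.8, -0.6, 0.7]
finger_gap: -0.0003
[ 0.52765 -0.05924  0.08334] [-0.84 -0.6   0.7 ] -0.000250754408600618 14.0833
[ 0.093 -0.023  1.934] [-0.  0. -1.] 14.55
```

```bash
python3 -m handwheel '[[[0,0.05,0,0.4,0,0,0],[0,0,0,0.5,0,0,0],[0,0,0,0.4,0,0,0],[0,0,0,0.2,0,0,0],[0,0,0,0.1,0,0,0],[0,0,0,0,0,0,0],[0,0,0,0,0,0,0]]]'|grep -v orient
python3 f.py 4 4
python3 -m handwheel '[[[0,0,0,0.1,0,0,0],[0,0,0,0.1,0,0,0],[0,0,0,0.1,0,0,0],[0,0,0,0,0,0,0]]]'|grep -v orient
python3 f.py 4 4
python3 -m handwheel '[[[0,0,0,0.05,0,0,0],[0,0,0,0,0,0,0]]]' |grep -v orient
python3 f.py 4 4
python3 -m handwheel '[[[0,0,0,0.05,0,0,0],[0,0,0,0,0,0,0]]]'|grep -v orient
python3 f.py 4 4;python3 w.py 4
```

```text
time_s: 14.67
tool_pos: [0.5272, -0.0599, 0.0673]
wrist_force: [0.4, -0.3, -0.2]
finger_gap: 0.0001
F [-0.03  0.09  0.17] sd [0.42 0.63 0.31] pos [ 0.5273  -0.05988  0.06746] sd [2.e-05 1.e-05 3.e-05] tau [-77.73 -30.67] [0.1  0.04]
time_s: 15.2
tool_pos: [0.5272, -0.0598, 0.0642]
wrist_force: [0.2, 0.8, 0.1]
finger_gap: 0.0001
F [-0.12 -0.52  0.39] sd [0.54 0.28 0.31] pos [ 0.52718 -0.05985  0.06428] sd [0.e+00 2.e-05 4.e-05] tau [-78.12 -30.45] [0.03 0.02]
time_s: 15.57
tool_pos: [0.5272, -0.0599, 0.0638]
wrist_force: [-0.0, -0.1, 1.7]
finger_gap: -0.0002
F [0.05 0.31 1.54] sd [0.3  0.35 0.43] pos [ 0.52722 -0.05986  0.06387] sd [2.e-05 1.e-05 0.e+00] tau [-77.55 -30.16] [0.02 0.01]
time_s: 15.93
tool_pos: [0.5272, -0.0599, 0.0633]
wrist_force: [1.6, 0.3, 1.4]
finger_gap: -0.0002
F [-0.14  0.28  1.72] sd [0.14 0.49 0.54] pos [ 0.52723 -0.05987  0.06333] sd [2.e-05 1.e-05 1.e-05] tau [-77.46 -29.97] [0.01 0.  ]
[ 0.52722 -0.05988  0.06333] [-0.07 -0.31  2.25] -3.23129773001235e-05 16.1333
[ 0.036  0.028 -0.067] [ 0.e+00 -1.e-04 -1.e+00] 14.51
```

Key 4 is standing. I'll go back to key 3 and press it down.

```bash
python3 -m handwheel '[[[0,0,0,-0.6,0,0,0],[0,0,0,-0.9,0,0,0],[0,0,0,-0.5,0,0,0],[0,0,1.2,0,0,0,0],[0,0,1.9,0,0,0,0],[0,0,1.4,0,0,0,0],[0,0,0.5,0,0,0,0],[0,0,0,0,0,0,0]]]'|grep -v orient
python3 -m handwheel '[[[0,0,0,0,0,0,0],[0,0,0,0,0,0,0],[0,0,0,0,0,0,0],[0,0,0,0,0,0,0],[0,0,0,0,0,0,0]]]'|grep -v orient
python3 w.py 3
```

```text
time_s: 16.8
tool_pos: [0.5144, -0.0098, 0.0835]
wrist_force: [0.8, 0.4, -0.2]
finger_gap: -0.0
time_s: 17.22
tool_pos: [0.5147, -0.0119, 0.0833]
wrist_force: [-0.3, 0.6, -0.6]
finger_gap: 0.0001
[ 0.51471 -0.01193  0.08329] [-0.33  0.6  -0.57] 7.808707778565571e-05 17.2167
[-0.018  0.072  1.929] [-0.e+00 -2.e-04 -1.e+00] 14.47
```

```bash
python3 -m handwheel '[[[0,0,0.05,0.4,0,0,0],[0,0,0,0.6,0,0,0],[0,0,0,0.6,0,0,0],[0,0,0,0.4,0,0,0],[0,0,0,0.2,0,0,0],[0,0,0,0.2,0,0,0],[0,0,0,0,0,0,0]]]'|grep -v orient
python3 -m handwheel '[[[0,0,0,0.1,0,0,0],[0,0,0,0.1,0,0,0],[0,0,0,0.1,0,0,0],[0,0,0,0.1,0,0,0],[0,0,0,0.1,0,0,0],[0,0,0,0,0,0,0],[0,0,0,0,0,0,0]]]'|grep -v orient
python3 f.py 3 4
```

```text
time_s: 17.8
tool_pos: [0.5144, -0.011, 0.059]
wrist_force: [-2.2, 0.1, 3.3]
finger_gap: 0.0
time_s: 18.38
tool_pos: [0.5144, -0.011, 0.0545]
wrist_force: [-3.6, -0.7, 6.0]
finger_gap: 0.0001
F [-3.58 -0.41  6.19] sd [0.69 0.4  0.17] pos [ 0.51443 -0.011    0.05456] sd [1.e-05 1.e-05 0.e+00] tau [-74.25 -29.93] [0.03 0.01]
```

```bash
python3 -m handwheel '[[[0,0,0,0.05,0,0,0],[0,0,0,0.02,0,0,0],[0,0,0,0,0,0,0],[0,0,0,0,0,0,0]]]'|grep -v orient
python3 -m handwheel '[[[0,0,0,-0.2,0,0,0],[0,0,0,-0.3,0,0,0],[0,0,0,-0.5,0,0,0],[0,0,0,-1.0,0,0,0],[0,0,0,-2,0,0,0],[0,0,0,-3,0,0,0],[0,0,0,-4,0,0,0],[0,0,0,-4,0,0,0]]]'|grep -v orient
python3 -m handwheel '[[[0,2.5,2.5,-1,0,0,0],[0,2.5,2.5,0,0,0,0],[0,2.5,2.5,0,0,0,0],[0,2.5,2.5,0,0,0,0],[0,2,3,0,0,0,0],[0,0,3,0,0,0,0],[0,0,3,0,0,0,0],[0,0,0,0,0,0,0]]]'
python3 -m handwheel '[[[0,0,0,0,0,0,0],[0,0,0,0,0,0,0],[0,0,0,0,0,0,0],[0,0,0,0,0,0,0],[0,0,0,0,0,0,0]]]'|grep -v orient
python3 - <<'E'
from h import *
for n in ("scene","top"):
    p,d=env.read_camera(n)
    cv2.imwrite(f"pics/{n}2.png",cv2.resize(p[140:290,215:425,::-1],None,fx=3.8,fy=3.8))
    u0,v0,u1,v1=dict(top=(262,185,382,248),scene=(262,190,350,245))[n]
    m=(p.min(2)>(200 if n=="top" else 205)).astype(np.uint8); k=np.zeros_like(m);k[v0:v1,u0:u1]=1;m*=k
    N,l,s,c=cv2.connectedComponentsWithStats(m)
    o=[i for i in range(1,N) if s[i,4]>30]; o.sort(key=lambda i:c[i][0])
    C=env.get_calibration(n);R=cv2.Rodrigues(C["rvec"])[0];K=C["mtx"]
    for i in o:
        ys,xs=np.nonzero(cv2.erode((l==i).astype(np.uint8),np.ones((3,3)))); z=d[ys,xs]
        X=np.c_[(xs-K[0,2])/K[0,0]*z,(ys-K[1,2])/K[1,1]*z,z]; W=(X-C["tvec"])@R
        print(n,np.median(W,axis=0).round(4))
E
```

```text
time_s: 18.92
tool_pos: [0.5145, -0.011, 0.0539]
wrist_force: [-4.0, 0.2, 6.6]
finger_gap: 0.0002
time_s: 19.58
tool_pos: [0.514, -0.0112, 0.2057]
wrist_force: [0.6, -0.3, -1.1]
finger_gap: -0.0
time_s: 20.25
tool_pos: [0.3496, 0.1471, 0.2147]
orientation: [[-0.967, -0.255, 0.002], [-0.255, 0.967, 0.001], [-0.002, 0.001, -1.0]]
wrist_force: [0.4, -0.4, -0.4]
finger_gap: 0.0001
time_s: 20.67
tool_pos: [0.351, 0.1424, 0.2136]
wrist_force: [-0.5, 1.3, 0.3]
finger_gap: -0.0002
scene [0.4879 0.0842 0.0654]
scene [0.5005 0.036  0.0653]
scene [ 0.5125 -0.0125  0.0656]
scene [ 0.5258 -0.0611  0.0651]
top [0.4903 0.0854 0.0659]
top [0.5024 0.0371 0.0658]
top [ 0.5146 -0.011   0.0659]
top [ 0.5272 -0.0595  0.0658]
```

```bash
ls pics
```

```text
scene0.png
scene1.png
scene2.png
top0.png
top1.png
top2.png
```

View pics/scene2.png

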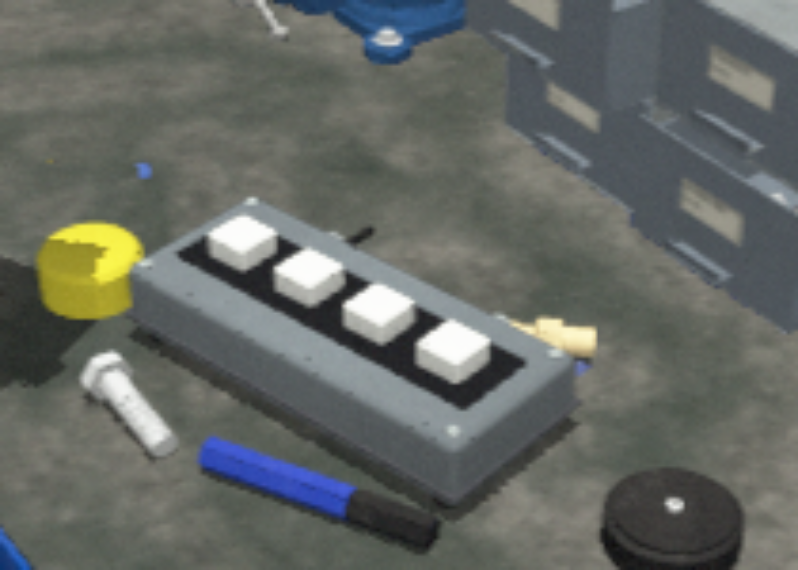

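View pics/top2.png

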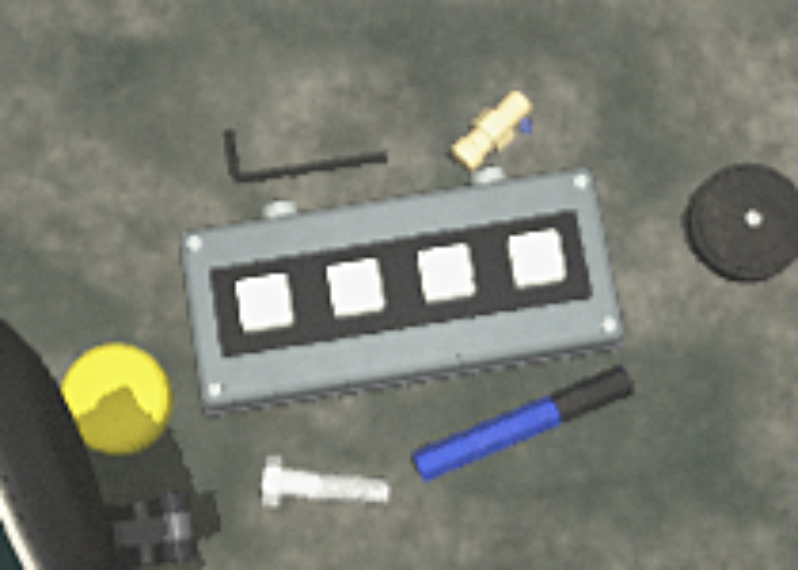

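```bash
python3 -c "
from cell import env
print(env.finish_job())"
```

```text
the job is handed in; nothing more can be done
None
```

Key 3 was the latched key. It is now released, all four keys stand up, and I handed the job in at about 21 s of the 54 s allowed.

- **Taps, left to right:** Keys 1, 2 and 4 met the finger at z ≈ 0.064 m with about 1.2–1.7 N, and were pushed down at most 0.7 mm. Key 3 gave no contact at that height, then held 3.5–4.7 N at about 0.0585–0.059 m, so it was latched and stayed latched.
- **Release:** I pressed key 3 to 0.0539 m, about 10 mm of travel at 6.6 N, and then lifted away.
- **Last checks:** Both cameras put all four key tops level within 0.5 mm. Their absolute heights read 1–2 mm above the nominal 64 mm, within the calibration error and the same before the job. The loose things look unmoved in the last pictures, and the gripper was clear of everything.
- **Force noise:** Single wrist-force readings were noisy by about 0.5 N, so I averaged several for each tap. No check failed.

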